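# Try a board gauge in two board racks

### The arm

A 6-joint arm with a two-finger parallel gripper is mounted at the origin on a cart in front of the work surface, level with it; the furniture and walls round the work are solid. World frame = base frame: x ahead of the robot, y to its left, z up, the work surface at z = 0. Lengths are in m, angles in rad, forces in N, time in s.
With the tool pointing down it reaches from about 0.375 to 0.75 m from the base axis. Payload 9 kg.
Tool frame: the origin (TCP) lies midway between the tips of the shut fingers; the grasp point (between the pads) lies 19 mm behind it; z points along the fingers, y is the line along which they close (so a half turn about z gives the same grasp; the last joint's range is limited). The gripper opens to 85 mm and grips with 20 to 120 N. Pads are 22 mm wide; open, the fingers measure 114 mm over their backs; the gripper's body (76 mm by 85 mm) begins 54 mm behind the grasp point. The pads swing forward as they close: fully open they stand 13 mm farther back than shut.
Start: joints at [-1.565, 0.104, 0.097, 1.564, 0, 1.353], TCP at [0.133, -0.585, 0.231] pointing down, gripper open.
Joint ranges: [-2.99, 2.99], [-0.84, 1.86], [-1.1, 1.16], [-1.84, 2.11], [-1.51, 1.56], [-3.14, 3.14]. Speed limits (rad/s): [2.22, 2.22, 2.57, 3.14, 3.14, 3.14].

### API

Orientations are given as a rotation vector (axis times angle).
In Python, from station import * gives the robot as it stands. The module is installed in compiled form; this text tells all that it offers.
- The arm moves only by the tool carry_out, never from a script. Its argument "steps" is a list of rows, each an object of numbers: "dx", "dy", "dz": the shift along the tool's x, y, z in units of 0.2 m (1.0 is 0.2 m); "wx", "wy", "wz": the turn, a rotation vector about the tool's x, y, z in units of 90 degrees (1.0 is 90 degrees). A call has exactly 8 rows; each row is the pose to reach, as a shift and turn from the pose commanded when the call began, along the tool's axes at that moment; what a row does not reach only later rows make up. A row lasts 1/12 s, in which the tool goes at most 41.7 mm and 7.16 degrees, less where a joint would pass 70% of its speed; a pose out of reach is approached as far as the arm can. A call with a number of a shift or a turn outside -1 to 1 is refused whole. A call with a gripper value outside its range is refused whole. "fingers" is the opening, from 0 (shut) to 1 (fully open), set as the call begins (left out, the last holds). The fingers move at their own pace and stop on an object; the grip force is fixed at half the most. Time passes only in rows, so rows that repeat a pose let the fingers close, or fill a call up. It gives the time, the measured TCP pose, the force, the opening and the grip force at its end, in the units of the state.
- get_obs(): the state, without advancing time (a new reading comes with each control period).
- snapshot(name): name is "side" or "top" or "wrist"; returns (picture, depth): 480x640x3 uint8, blue, green, red; 480x640 float32, m along the optical axis (not along the pixel's ray), 0 where there is no reading.
- get_calibration(name): a dict with "fx", "fy", "cx", "cy" (pixels), "D" ([k1, k2, p1, p2, k3] as OpenCV has them; the pictures are not rectified), "R" (3x3) and "t" (3): a world point X has camera coordinates R X + t. Camera axes: x right, y down, z forward; pixel columns grow to the right and rows downward; lengths in m; the calibration is good to about 2 mm. A picture is of the moment at which its call begins: read the wrist's pose just before it. get_calibration takes no time and is no camera call; for the wrist camera it gives the pose at the moment of the call.
- finish_job(): hands the job in; it is judged then, once.
The state is a dict: "time_s": time; "joints": joint angles; "qd": joint speeds; "effort": joint torques, N m; "tool_pos": TCP position; "tcp_rot": TCP orientation; "contact_force": force on the tool from outside, world axes, zero at the start; "wrist_torque": the same for the moment, N m; "gripper_width": finger opening in m; "gripper_force": force on a finger pad.
Only numpy, scipy, OpenCV 4.12 (cv2) and the standard library are available. Lean on these libraries where they do the work, as an engineer would, in place of code of your own. Each camera call takes 0.05 s, during which the arm holds its last target. There are 200 camera calls.

### The job

Test the two wooden board racks with the gauge block. First push the gauge's blade gently, head-on, against the mouth of the narrow slot, to feel that it jams there; then slide the blade into the wide slot, with the gauge standing on the worktop, until its collar comes up to the front of the rack, and leave it there.

Things in the scene. Friction and masses are not known exactly. Their poses are not given: they have to be found in the camera images.
- gauge_grip (a point): Centre of the gauge's dark wooden handle, 42 mm above its underside. The gauge stands loose on the worktop, about 0.25 kg. Handle 60 mm long (x), 30 wide (y; grip it across this), 84 high; then a collar 54 wide, 50 high, its front 38 mm ahead of this point; then a metal blade 80 long, 14 thick (y), 3 to 49 mm above the underside, with a round nose. x points to the nose, z up.
- gauge_tip (a point): Foremost point of the blade's nose, on its middle line: 118 mm ahead of gauge_grip along x and 26 mm above the gauge's underside. Axes as gauge_grip.
- narrow_rack: Light wooden board rack, fixed to the worktop: two upright cheeks 22 mm thick, 64 mm high, with round front ends (radius 11), a 76 mm high back, and between them a slot 7 mm wide, 100 mm deep, open above and in front; its floor is the worktop. 51 mm wide, 118 long: the slimmer rack. Origin on the worktop at the slot's mouth, midway between the cheeks' front ends; x points into the slot, z up. The blade jams about 7 mm past the mouth.
- wide_rack: Light wooden board rack, fixed to the worktop: two upright cheeks 22 mm thick, 64 mm high, with round front ends (radius 11), a 76 mm high back, and between them a slot 30 mm wide, 100 mm deep, open above and in front; its floor is the worktop. 74 mm wide, 118 long: the broader rack. Origin on the worktop at the slot's mouth, midway between the cheeks' front ends; x points into the slot, z up. The blade enters by its full 80 mm.
Not all that is in view belongs to the job. Leave any purple look-alike of the wide_rack alone.

How it is judged:
By the outcome, as a careful person would: the job done as asked, in the order asked, and still so for the second after the job is handed in, with the robot touching nothing.
It also fails if it takes over 64 s, if anything falls off the work surface, if the arm or the gripper's body presses on something with over 40 N, if the wrist force passes 120 N, or if a joint passes its speed limit or range.

## Working session

There is one attempt and no reset: what is moved stays moved. The work goes in short steps, Python scripts to look and compute and a tool call to move; the robot and the scene stay as the last step left them, time stands still between calls to the robot, and variables do not carry over. Pictures are saved under pics/ and viewed, at most 10 in all, crops included, and the job is handed in when it is done.

Besides the shell and the picture viewer there is one more tool, called after "Request:" as a command line: name --argument value ..., lists and objects as JSON in quotes. carry_out: Moves the arm, as the interface text tells. Its arguments: {"type":"object","properties":{"steps":{"type":"array"},"fingers":{"type":"number"}},"required":["steps"]}

```bash
mkdir -p pics; python3 - <<'E'
from station import *
import cv2,numpy as np
for n in("top","side"):
    p,d=snapshot(n); cv2.imwrite(f"pics/{n}0.png",p); np.save(n+"d.npy",d)
    c=get_calibration(n); print(n,{k:np.round(v,4).tolist() for k,v in c.items()})
o=get_obs(); print(o)
E
```

```text
top {'fx': 496.0823, 'fy': 496.0823, 'cx': 307.5439, 'cy': 238.4939, 'D': [-0.0954, 0.0, 0.0, 0.0, 0.0], 'R': [[-0.016, -0.9999, 0.0041], [-0.9972, 0.0156, -0.0729], [0.0728, -0.0053, -0.9973]], 't': [-0.0005, 0.4601, 0.9725]}
side {'fx': 622.8156, 'fy': 622.8156, 'cx': 320.2861, 'cy': 238.7277, 'D': [-0.0322, 0.0, 0.0, 0.0, 0.0], 'R': [[0.9993, 0.0352, -0.0101], [0.0275, -0.9029, -0.429], [-0.0242, 0.4285, -0.9032]], 't': [-0.4591, -0.0122, 1.1906]}
{'time_s': 0.1, 'joints': array([-1.56474544e+00,  1.04689886e-01,  9.65512463e-02,  1.56389275e+00,
        2.79563480e-06,  1.35310873e+00]), 'qd': array([ 0.00015811, -0.00107079,  0.0022196 ,  0.00180098, -0.00048688,
       -0.00060111]), 'effort': array([ 6.82515369e-03, -5.58211613e+01,  5.04718566e+01,  1.31304259e-02,
       -2.63468455e-04, -2.89094828e-05]), 'tool_pos': array([ 0.13314144, -0.5847371 ,  0.23057295]), 'tcp_rot': array([-3.12073487e+00, -3.50577925e-01, -2.09192500e-04]), 'contact_force': array([-0.40083816,  0.29765004, -0.1919267 ]), 'wrist_torque': array([0.05619367, 0.01518721, 0.00142464]), 'gripper_force': 0.0, 'gripper_width': 0.08589367141165508}
```

View pics/top0.png

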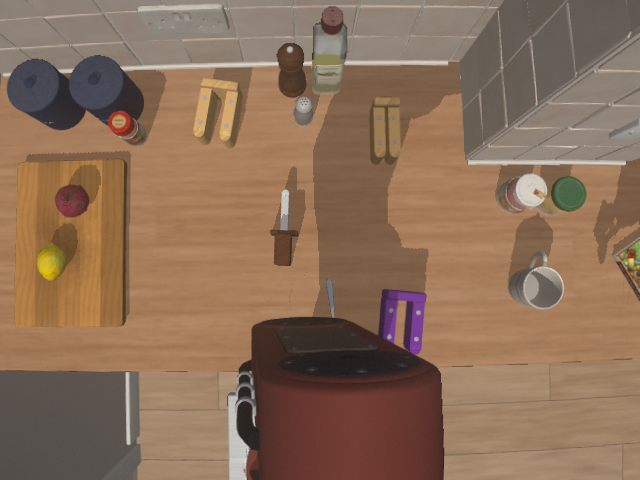

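View pics/side0.png

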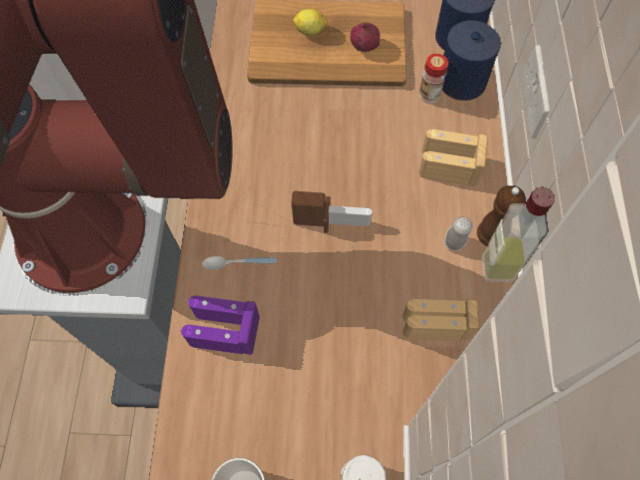

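The top view shows the gauge with its handle at about (283,249) and its nose at (285,190). The wide rack's mouth is near (215,137) and the narrow rack's near (386,157). The purple look-alike is at (402,320). In the side view the gauge is at (310,208)–(370,216), the wide rack at (453,157) and the narrow rack at (440,320). Next I'll measure positions.

```bash
cat > h.py <<'E'
import cv2,numpy as np
from station import *
def rays(c,uv):
    K=np.array([[c["fx"],0,c["cx"]],[0,c["fy"],c["cy"]],[0,0,1]])
    n=cv2.undistortPoints(np.asarray(uv,float).reshape(-1,1,2),K,np.array(c["D"])).reshape(-1,2)
    R=np.array(c["R"]);return -R.T@np.array(c["t"]),np.c_[n,np.ones(len(n))]@R
def plane(c,uv,z):
    o,d=rays(c,uv);return (o+d*((z-o[2])/d[:,2])[:,None])[:,:2]
def cloud(c,d):
    v,u=np.mgrid[:480,:640];o,r=rays(c,np.c_[u.ravel(),v.ravel()])
    return (o+r*d.reshape(-1,1)).reshape(480,640,3)
def top_mask(c,p,d,box,z,tol,col):
    P=cloud(c,d);h=cv2.cvtColor(p,cv2.COLOR_BGR2HSV)
    m=(abs(P[...,2]-z)<tol)&(d>0)&cv2.inRange(h,*col).astype(bool)
    b=np.zeros_like(m);b[box[1]:box[3],box[0]:box[2]]=1
    return m&b
E
cat > m.py <<'E'
from h import *
B={"top":{"gauge":(262,180,305,275),"wide":(185,70,250,150),"narrow":(365,90,410,170)},
 "side":{"gauge":(285,185,380,235),"wide":(415,125,490,190),"narrow":(400,295,482,345)}}
def fit(X):
    (cx,cy),(w,h),a=cv2.minAreaRect((X*1000).astype(np.float32));return np.round([cx,cy,w,h,a],1)
for n in("top","side"):
    p=cv2.imread(f"pics/{n}0.png");d=np.load(n+"d.npy");c=get_calibration(n)
    P=cloud(c,d);
    for k,z in(("gauge",.084),("gauge",.0495),("wide",.064),("narrow",.064),("wide",.076),("narrow",.076)):
        m=top_mask(c,p,d,B[n][k],z,.005,((0,0,0),(180,255,255))).astype(np.uint8)
        N,L,S,C=cv2.connectedComponentsWithStats(m)
        for i in range(1,N):
            if S[i,4]<40: continue
            v,u=np.nonzero(L==i);print(n,k,z,S[i,4],"zmed",round(float(np.median(P[v,u,2])),4),fit(plane(c,np.c_[u,v],z)), C[i].round(0))
E
python3 m.py
```

```text
top gauge 0.084 508 zmed 0.0836 [437.3  40.3  29.7  57.6  89.1] [282. 249.]
top gauge 0.0495 391 zmed 0.0491 [511.2  36.1  52.5  87.1  86.4] [284. 215.]
top wide 0.064 1218 zmed 0.0639 [708.7 168.4  76.6 113.6  80.9] [215. 113.]
top narrow 0.064 1127 zmed 0.064 [ 6.672e+02 -1.642e+02  1.108e+02  5.190e+01  6.000e-01] [386. 131.]
top wide 0.076 337 zmed 0.0753 [759.3 159.2  73.7  19.9  79.8] [219.  84.]
top narrow 0.076 223 zmed 0.0754 [ 718.9 -163.5   50.8   18.1   89.7] [386. 101.]
side gauge 0.084 483 zmed 0.0836 [436.7  39.   32.3  59.8  87.3] [308. 199.]
side gauge 0.0495 515 zmed 0.049 [480.9  35.2  54.6 140.9  73.7] [339. 211.]
side wide 0.064 536 zmed 0.0636 [707.  194.3  31.3 100.5  75.4] [452. 137.]
side wide 0.064 587 zmed 0.0636 [705.8 144.2  31.8 115.5  83.3] [450. 160.]
side narrow 0.064 1547 zmed 0.0637 [ 665.1 -164.9   54.3  109.3   89.5] [437. 314.]
side wide 0.076 301 zmed 0.0749 [758.2 158.9  72.6  18.4  79.9] [481. 150.]
side narrow 0.076 311 zmed 0.0749 [ 7.174e+02 -1.653e+02  1.840e+01  5.080e+01  5.000e-01] [471. 313.]
```

```bash
cat > m2.py <<'E'
from h import *
import sys
from m_b import B
def measure(n,p,d,c,gauge0=None):
    A=((0,0,0),(180,255,255))
    for k in("wide","narrow"):
        v,u=np.nonzero(top_mask(c,p,d,B[n][k],.076,.005,A));b=plane(c,np.c_[u,v],.076).mean(0)
        v,u=np.nonzero(top_mask(c,p,d,B[n][k],.064,.004,A));X=plane(c,np.c_[u,v],.064)
        x=(X.mean(0)-b);x/=-np.linalg.norm(x)
        for _ in range(5):
            y=np.array([-x[1],x[0]]);s=(X-b)@x+109;t=(X-b)@y
            # midline from lateral extremes in slices
            S=[];T=[]
            for a in range(8,90,8):
                q=t[(s*1>-1e9)&(abs((X-b)@x*1000+109-a)<5)]
                if len(q)>5:S.append(a);T.append((q.max()+q.min())*500)
            f=np.polyfit(S,T,1);x=x+f[0]*y;x/=np.linalg.norm(x)
            b=b+y*np.polyval(f,109)/1000
        print(n,k,"mouth",((b-.109*x)*1000).round(1),"yaw",np.degrees(np.arctan2(x[1],x[0])).round(2),"front",(((X-b)@x).min()*1000+109).round(1))
def gauge(n,p,d,c,box):
    A=((0,0,0),(180,255,255))
    v,u=np.nonzero(top_mask(c,p,d,box,.084,.005,A));X=plane(c,np.c_[u,v],.084)*1000;h=X.mean(0)
    v,u=np.nonzero(top_mask(c,p,d,box,.0495,.006,((0,0,110),(180,90,255))));Y=plane(c,np.c_[u,v],.0495)*1000
    x=Y.mean(0)-h;x/=np.linalg.norm(x)
    l=cv2.fitLine(Y.astype(np.float32),cv2.DIST_L2,0,.1,.1).ravel()
    print(n,"gauge h",h.round(1),"blade",Y.mean(0).round(1),len(Y),"yaw",np.degrees(np.arctan2(x[1],x[0])).round(2),"bladeyaw",np.degrees(np.arctan(l[1]/l[0])).round(2),"nose s",((Y-h)@x).max().round(1),((Y-h)@x).min().round(1))
E
sed -n '/^B=/,/}}/p' m.py > m_b.py
cat > tgt.py <<'E'
from h import *
from scipy.spatial.transform import Rotation as Ro
def to(x,y,z,yaw):  # mm, deg -> units from measured pose; tool down
    o=get_obs();R=Ro.from_rotvec(o["tcp_rot"]);g=np.radians(yaw)
    T=Ro.from_matrix(np.array([[np.cos(g),np.sin(g),0],[np.sin(g),-np.cos(g),0],[0,0,-1]]))
    return np.r_[R.inv().apply(np.array([x,y,z])/1000-o["tool_pos"])/.2,(R.inv()*T).as_rotvec()/(np.pi/2)].round(3)
E
python3 - <<'E'
from m2 import *
for n in("top","side"):
    p=cv2.imread(f"pics/{n}0.png");d=np.load(n+"d.npy");c=get_calibration(n)
    measure(n,p,d,c);gauge(n,p,d,c,B[n]["gauge"])
from tgt import to
for w in((310,-500,231,67),(480,-300,231,122),(437,40,231,177)):print(to(*w))
E
```

```text
top wide mouth [652.6 177.4] yaw -8.92 front 0.0
top narrow mouth [ 610.6 -163.1] yaw -1.31 front 1.4
top gauge h [437.2  40.4] blade [514.4  36.6] 295 yaw -2.86 bladeyaw -2.93 nose s 117.7 37.7
side wide mouth [651.2 179.2] yaw -10.27 front 1.9
side narrow mouth [ 608.6 -163.4] yaw -0.71 front 1.8
side gauge h [436.9  39.8] blade [512.7  36.5] 344 yaw -2.46 bladeyaw -2.47 nose s 117.2 36.2
[ 0.956 -0.217 -0.002 -0.001 -0.001 -0.602]
[ 2.007e+00 -1.003e+00 -0.000e+00 -0.000e+00 -1.000e-03 -1.213e+00]
[ 2.174e+00 -2.709e+00  2.000e-03  0.000e+00 -1.000e-03 -1.824e+00]
```

Request:
carry_out --steps '[{"dx": 0.956,"dy": -0.217,"wz": -0.6},{"dx": 0.956,"dy": -0.217,"wz": -0.6},{"dx": 0.956,"dy": -0.217,"wz": -0.6},{"dx": 0.956,"dy": -0.217,"wz": -0.6},{"dx": 0.956,"dy": -0.217,"wz": -0.6},{"dx": 0.956,"dy": -0.217,"wz": -0.6},{"dx": 0.956,"dy": -0.217,"wz": -0.6},{"dx": 0.956,"dy": -0.217,"wz": -0.6}]' --fingers 1

```text
validation failed for argument at $.st...
```

```bash
python3 -c "
from tgt import *
print(to(480,-260,231,122),get_obs()['joints'].round(2))"
```

```text
[ 2.051e+00 -1.198e+00 -0.000e+00 -0.000e+00 -1.000e-03 -1.213e+00] [-1.56  0.1   0.1   1.56  0.    1.35]
```

Request:
carry_out --steps '[{"dx": 0.956,"dy": -0.217,"dz": 0,"wx": 0,"wy": 0,"wz": -0.6},{"dx": 0.956,"dy": -0.217,"dz": 0,"wx": 0,"wy": 0,"wz": -0.6},{"dx": 0.956,"dy": -0.217,"dz": 0,"wx": 0,"wy": 0,"wz": -0.6},{"dx": 0.956,"dy": -0.217,"dz": 0,"wx": 0,"wy": 0,"wz": -0.6},{"dx": 0.956,"dy": -0.217,"dz": 0,"wx": 0,"wy": 0,"wz": -0.6},{"dx": 0.956,"dy": -0.217,"dz": 0,"wx": 0,"wy": 0,"wz": -0.6},{"dx": 0.956,"dy": -0.217,"dz": 0,"wx": 0,"wy": 0,"wz": -0.6},{"dx": 0.956,"dy": -0.217,"dz": 0,"wx": 0,"wy": 0,"wz": -0.6}]' --fingers 1

```text
time_s: 0.77
tool_pos: [0.3107, -0.4996, 0.2308]
tcp_rot: [-2.614, -1.741, -0.0]
contact_force: [-0.7, -0.3, -0.5]
gripper_width: 0.0855
gripper_force: 0.0
```

```bash
python3 -c "
from tgt import *
print(to(470,-270,231,120),get_obs()['joints'].round(2))"
```

```text
[ 1.366  0.292 -0.    -0.    -0.    -0.585] [-1.24  0.07  0.06  1.56 -0.    0.73]
```

```bash
python3 -c "
from tgt import *
print(to(430,-360,231,120),to(470,-270,231,175))"
```

```text
[ 0.874  0.281 -0.001 -0.    -0.    -0.585] [ 1.366e+00  2.920e-01 -0.000e+00  0.000e+00 -1.000e-03 -1.197e+00]
```

Request:
carry_out --steps '[{"dx": 1,"dy": 0.28,"dz": 0,"wx": 0,"wy": 0,"wz": -0.62},{"dx": 1,"dy": 0.28,"dz": 0,"wx": 0,"wy": 0,"wz": -0.62},{"dx": 1,"dy": 0.28,"dz": 0,"wx": 0,"wy": 0,"wz": -0.62},{"dx": 1,"dy": 0.28,"dz": 0,"wx": 0,"wy": 0,"wz": -0.62},{"dx": 1,"dy": 0.28,"dz": 0,"wx": 0,"wy": 0,"wz": -0.62},{"dx": 1,"dy": 0.28,"dz": 0,"wx": 0,"wy": 0,"wz": -0.62},{"dx": 1,"dy": 0.28,"dz": 0,"wx": 0,"wy": 0,"wz": -0.62},{"dx": 1,"dy": 0.28,"dz": 0,"wx": 0,"wy": 0,"wz": -0.62}]'

```text
time_s: 1.43
tool_pos: [0.4407, -0.3375, 0.2309]
tcp_rot: [-1.496, -2.762, -0.0]
contact_force: [0.1, -0.3, -0.0]
gripper_width: 0.0856
gripper_force: 0.0
```

```bash
python3 -c "
from tgt import *
print(to(480,-190,231,177.3),to(437,40,180,177.3),get_obs()['joints'].round(2))"
```

```text
[ 0.51   0.567 -0.     0.    -0.    -0.602] [ 1.591  1.016  0.255  0.    -0.    -0.602] [-0.89 -0.03 -0.04  1.56 -0.    0.1 ]
```

Request:
carry_out --steps '[{"dx": 0.99,"dy": 0.65,"dz": 0,"wx": 0,"wy": 0,"wz": -0.602},{"dx": 0.99,"dy": 0.65,"dz": 0,"wx": 0,"wy": 0,"wz": -0.602},{"dx": 0.99,"dy": 0.65,"dz": 0,"wx": 0,"wy": 0,"wz": -0.602},{"dx": 0.99,"dy": 0.65,"dz": 0,"wx": 0,"wy": 0,"wz": -0.602},{"dx": 0.99,"dy": 0.65,"dz": 0,"wx": 0,"wy": 0,"wz": -0.602},{"dx": 0.99,"dy": 0.65,"dz": 0,"wx": 0,"wy": 0,"wz": -0.602},{"dx": 0.99,"dy": 0.65,"dz": 0,"wx": 0,"wy": 0,"wz": -0.602},{"dx": 0.99,"dy": 0.65,"dz": 0,"wx": 0,"wy": 0,"wz": -0.602}]'

```text
time_s: 2.1
tool_pos: [0.4429, -0.0998, 0.2313]
tcp_rot: [0.072, 3.141, -0.0]
contact_force: [-0.4, -0.6, 0.5]
gripper_width: 0.0854
gripper_force: 0.0
```

```bash
python3 -c "
from tgt import *
print(to(437,40,170,177.3),to(437,40,27,177.3),get_obs()['joints'].round(2))"
```

```text
[ 0.061  0.697  0.306 -0.     0.     0.001] [ 6.100e-02  6.970e-01  1.021e+00 -0.000e+00  0.000e+00  1.000e-03] [-0.51 -0.35 -0.32  1.6  -0.   -0.47]
```

Request:
carry_out --steps '[{"dx": 0.061,"dy": 0.697,"dz": 0.3,"wx": 0,"wy": 0,"wz": 0},{"dx": 0.061,"dy": 0.697,"dz": 0.3,"wx": 0,"wy": 0,"wz": 0},{"dx": 0.061,"dy": 0.697,"dz": 0.3,"wx": 0,"wy": 0,"wz": 0},{"dx": 0.061,"dy": 0.697,"dz": 0.3,"wx": 0,"wy": 0,"wz": 0},{"dx": 0.061,"dy": 0.697,"dz": 0.3,"wx": 0,"wy": 0,"wz": 0},{"dx": 0.061,"dy": 0.697,"dz": 0.3,"wx": 0,"wy": 0,"wz": 0},{"dx": 0.061,"dy": 0.697,"dz": 0.3,"wx": 0,"wy": 0,"wz": 0},{"dx": 0.061,"dy": 0.697,"dz": 0.3,"wx": 0,"wy": 0,"wz": 0}]'

```text
time_s: 2.77
tool_pos: [0.4389, 0.0373, 0.1718]
tcp_rot: [0.089, 3.14, -0.001]
contact_force: [0.1, -0.4, 0.3]
gripper_width: 0.0856
gripper_force: 0.0
```

```bash
python3 -c "
from tgt import *
print(get_obs()['tool_pos'],to(437,40,27,177.3),get_obs()['joints'].round(2))
p,d=snapshot('wrist');cv2.imwrite('pics/w1.png',p)"
```

```text
[0.43893011 0.03725504 0.17183115] [ 0.011  0.014  0.724 -0.     0.001 -0.006] [-0.21 -0.4  -0.47  1.5  -0.   -0.16]
```

View pics/w1.png

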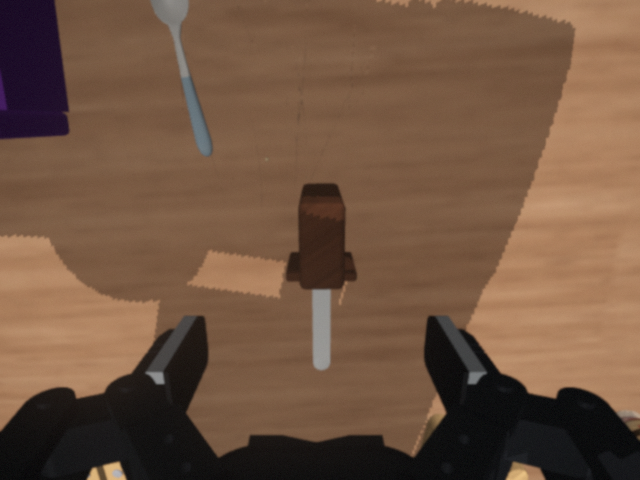

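The wrist view shows the gauge upright between the fingers, with its handle at (322,240), its nose at (321,365) and its axis aligned with the tool. I'll descend and grip.

Request:
carry_out --steps '[{"dx": 0.011,"dy": 0.014,"dz": 0.15,"wx": 0,"wy": 0,"wz": -0.006},{"dx": 0.011,"dy": 0.014,"dz": 0.3,"wx": 0,"wy": 0,"wz": -0.006},{"dx": 0.011,"dy": 0.014,"dz": 0.45,"wx": 0,"wy": 0,"wz": -0.006},{"dx": 0.011,"dy": 0.014,"dz": 0.58,"wx": 0,"wy": 0,"wz": -0.006},{"dx": 0.011,"dy": 0.014,"dz": 0.68,"wx": 0,"wy": 0,"wz": -0.006},{"dx": 0.011,"dy": 0.014,"dz": 0.72,"wx": 0,"wy": 0,"wz": -0.006},{"dx": 0.011,"dy": 0.014,"dz": 0.72,"wx": 0,"wy": 0,"wz": -0.006},{"dx": 0.011,"dy": 0.014,"dz": 0.72,"wx": 0,"wy": 0,"wz": -0.006}]'

```text
time_s: 3.48
tool_pos: [0.4369, 0.0405, 0.0282]
tcp_rot: [0.074, 3.14, -0.0]
contact_force: [1.0, -0.1, 0.5]
gripper_width: 0.0854
gripper_force: 0.0
```

Request:
carry_out --steps '[{"dx": 0,"dy": 0,"dz": 0,"wx": 0,"wy": 0,"wz": 0},{"dx": 0,"dy": 0,"dz": 0,"wx": 0,"wy": 0,"wz": 0},{"dx": 0,"dy": 0,"dz": 0,"wx": 0,"wy": 0,"wz": 0},{"dx": 0,"dy": 0,"dz": 0,"wx": 0,"wy": 0,"wz": 0},{"dx": 0,"dy": 0,"dz": 0,"wx": 0,"wy": 0,"wz": 0},{"dx": 0,"dy": 0,"dz": 0,"wx": 0,"wy": 0,"wz": 0},{"dx": 0,"dy": 0,"dz": 0,"wx": 0,"wy": 0,"wz": 0},{"dx": 0,"dy": 0,"dz": 0,"wx": 0,"wy": 0,"wz": 0}]' --fingers 0

```text
time_s: 4.15
tool_pos: [0.437, 0.0411, 0.028]
tcp_rot: [0.073, 3.14, -0.0]
contact_force: [-0.5, -0.2, 5.7]
gripper_width: 0.0294
gripper_force: 55.6
```

```bash
python3 -c "
from tgt import *
o=get_obs();print(o['tool_pos'],o['tcp_rot'],o['gripper_width'],o['gripper_force'],o['contact_force'])
print(to(470,-100,47,179.5), to(470,-163,27,179.5))"
```

```text
[0.43702493 0.04105401 0.0280022 ] [ 7.26991129e-02  3.13955360e+00 -4.22604818e-04] 0.029419233276239132 55.61216711997986 [-0.46078666 -0.17920205  5.68696695]
[-0.197 -0.697 -0.095 -0.     0.001 -0.024] [-2.120e-01 -1.012e+00  6.000e-03 -0.000e+00  1.000e-03 -2.400e-02]
```

Request:
carry_out --steps '[{"dx": 0,"dy": 0,"dz": -0.05,"wx": 0,"wy": 0,"wz": 0},{"dx": 0,"dy": 0,"dz": -0.1,"wx": 0,"wy": 0,"wz": 0},{"dx": 0,"dy": 0,"dz": -0.1,"wx": 0,"wy": 0,"wz": 0},{"dx": -0.02,"dy": -0.1,"dz": -0.1,"wx": 0,"wy": 0,"wz": -0.003},{"dx": -0.06,"dy": -0.25,"dz": -0.1,"wx": 0,"wy": 0,"wz": -0.01},{"dx": -0.1,"dy": -0.4,"dz": -0.1,"wx": 0,"wy": 0,"wz": -0.017},{"dx": -0.14,"dy": -0.55,"dz": -0.1,"wx": 0,"wy": 0,"wz": -0.023},{"dx": -0.16,"dy": -0.65,"dz": -0.1,"wx": 0,"wy": 0,"wz": -0.023}]'

```text
time_s: 4.82
tool_pos: [0.463, -0.0928, 0.0476]
tcp_rot: [0.017, 3.141, -0.002]
contact_force: [0.3, 0.7, -2.6]
gripper_width: 0.0297
gripper_force: 55.2
```

```bash
python3 -c "
from tgt import *
o=get_obs();print(o['tool_pos'],o['gripper_width'],o['contact_force'])
print(to(461,-162.3,47.5,179.4))"
```

```text
[ 0.46304888 -0.09279273  0.04760876] 0.02968380142337549 [ 0.29909447  0.73722211 -2.62845728]
[ 0.007 -0.348  0.001 -0.001  0.001 -0.   ]
```

Request:
carry_out --steps '[{"dx": 0.007,"dy": -0.1,"dz": 0,"wx": 0,"wy": 0,"wz": 0},{"dx": 0.007,"dy": -0.2,"dz": 0,"wx": 0,"wy": 0,"wz": 0},{"dx": 0.007,"dy": -0.3,"dz": 0,"wx": 0,"wy": 0,"wz": 0},{"dx": 0.007,"dy": -0.335,"dz": 0,"wx": 0,"wy": 0,"wz": 0},{"dx": 0.007,"dy": -0.335,"dz": 0.05,"wx": 0,"wy": 0,"wz": 0},{"dx": 0.007,"dy": -0.335,"dz": 0.07,"wx": 0,"wy": 0,"wz": 0},{"dx": 0.007,"dy": -0.335,"dz": 0.07,"wx": 0,"wy": 0,"wz": 0},{"dx": 0.007,"dy": -0.335,"dz": 0.07,"wx": 0,"wy": 0,"wz": 0}]'

```text
time_s: 5.48
tool_pos: [0.4598, -0.1558, 0.0325]
tcp_rot: [-0.014, -3.14, -0.002]
contact_force: [0.2, -0.5, -0.5]
gripper_width: 0.0298
gripper_force: 55.2
```

```bash
cat > look.py <<'E'
from m2 import *
from tgt import *
def look(tag,crop=None):
    o=get_obs();print("tcp",(o['tool_pos']*1000).round(1),"yaw",np.degrees(2*np.arctan2(o['tcp_rot'][1],o['tcp_rot'][0])).round(2),o['contact_force'].round(1),o['gripper_width'].round(4))
    for n in("side","top"):
        p,d=snapshot(n);cv2.imwrite(f"pics/{n}_{tag}.png",p);np.save(f"{n}_{tag}.npy",d)
E
python3 -c "
from look import *
look('a');print(to(461,-162.3,33,179.4))
a=cv2.imread('pics/side_a.png')[190:390,240:500];b=cv2.imread('pics/top_a.png')[80:280,270:530]
cv2.imwrite('pics/ab.png',np.vstack([cv2.resize(x,None,fx=1.5,fy=1.5) for x in(a,b)]))"
```

```text
Traceback (most recent call last):
  File "look.py", line 4, in look
    o=get_obs();print("tcp",(o['tool_pos']*1000).round(1),"yaw",np.degrees(2*np.arctan2(o['tcp_rot'][1],o['tcp_rot'][0])).round(2),o['contact_force'].round(1),o['gripper_width'].round(4))
                                                                                                                                                               ^^^^^^^^^^^^^^^^^^^^^^^^
AttributeError: 'float' object has no attribute 'round'
```

```bash
sed -i "s/o\['gripper_width'\].round(4)/round(o['gripper_width'],4)/" look.py
python3 -c "
from look import *
look('a');print(to(461,-162.3,33,179.4))
a=cv2.imread('pics/side_a.png')[190:390,240:500];b=cv2.imread('pics/top_a.png')[80:280,270:530]
cv2.imwrite('pics/ab.png',np.vstack([cv2.resize(x,None,fx=1.4,fy=1.4) for x in(a,b)]))"
```

```text
tcp [ 459.8 -155.8   32.5] yaw -180.52 [ 0.2 -0.5 -0.5] 0.0298
[-0.003 -0.03   0.001  0.    -0.     0.001]
```

View pics/ab.png

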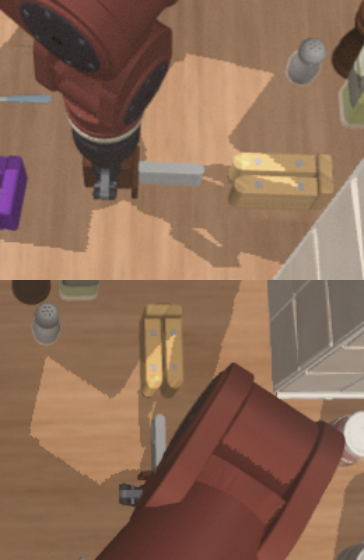

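The crops show the gauge held just off the worktop, with its blade pointing at the narrow slot. In the side view the nose is at about (385,315) and the rack's mouth at about (405,317). I'll measure the blade against the slot.

```bash
cat > blade.py <<'E'
from h import *
def blade(tag,n,box,z):
    p=cv2.imread(f"pics/{n}_{tag}.png");d=np.load(f"{n}_{tag}.npy");c=get_calibration(n)
    m=top_mask(c,p,d,box,z,.006,((0,0,60),(180,70,255))).astype(np.uint8)
    N,L,S,_=cv2.connectedComponentsWithStats(m);i=1+S[1:,4].argmax()
    v,u=np.nonzero(L==i);X=plane(c,np.c_[u,v],z)*1000
    l=cv2.fitLine(X.astype(np.float32),cv2.DIST_L2,0,.1,.1).ravel();x=l[:2]*np.sign(l[0]);m0=l[2:]
    y=np.array([-x[1],x[0]]);s=(X-m0)@x
    mid=np.array([[a,np.ptp(((X-m0)@y)[abs(s-a)<4]),((X-m0)@y)[abs(s-a)<4].mean()] for a in range(-30,31,15)])
    print(n,len(X),"nose",(m0+x*s.max()).round(1),"yaw",np.degrees(np.arctan2(x[1],x[0])).round(2),"len",np.ptp(s).round(1),"mid",m0.round(1),"w",mid[:,1].round(1),"zmed",np.median(cloud(c,d)[v,u,2]).round(4))
E
python3 - <<'E'
from blade import *
blade("a","side",(320,285,400,345),.0535)
blade("a","top",(365,165,395,225),.0535)
from m2 import *
for n in("side","top"):
    measure(n,cv2.imread(f"pics/{n}_a.png"),np.load(n+"_a.npy"),get_calibration(n))
E
```

```text
side 406 nose [ 575.9 -157.5] yaw -1.02 len 80.3 mid [ 535.8 -156.8] w [14.7 14.5 14.6 16.1 15.9] zmed 0.0528
top 237 nose [ 577.1 -159. ] yaw -3.26 len 73.0 mid [ 544.8 -157.1] w [ 7.8 13.7 13.7 13.8 11.8] zmed 0.054
side wide mouth [651.4 179.1] yaw -10.59 front 1.6
side narrow mouth [ 608.7 -163.3] yaw -0.56 front 1.8
top wide mouth [652.5 177.3] yaw -8.74 front 0.3
top narrow mouth [ 610.6 -163.1] yaw -1.31 front 1.4
```

Request:
carry_out --steps '[{"dx": 0,"dy": -0.027,"dz": 0,"wx": 0,"wy": 0,"wz": 0},{"dx": 0,"dy": -0.027,"dz": 0.01,"wx": 0,"wy": 0,"wz": 0},{"dx": 0,"dy": -0.027,"dz": 0.018,"wx": 0,"wy": 0,"wz": 0},{"dx": -0.05,"dy": -0.027,"dz": 0.018,"wx": 0,"wy": 0,"wz": 0},{"dx": -0.1,"dy": -0.027,"dz": 0.018,"wx": 0,"wy": 0,"wz": 0},{"dx": -0.14,"dy": -0.027,"dz": 0.018,"wx": 0,"wy": 0,"wz": 0},{"dx": -0.155,"dy": -0.027,"dz": 0.018,"wx": 0,"wy": 0,"wz": 0},{"dx": -0.155,"dy": -0.027,"dz": 0.018,"wx": 0,"wy": 0,"wz": 0}]'

```text
time_s: 6.25
tool_pos: [0.4917, -0.1629, 0.0296]
tcp_rot: [-0.015, -3.142, 0.0]
contact_force: [0.6, 0.6, -2.5]
gripper_width: 0.0292
gripper_force: 55.2
```

```bash
python3 -c "
from look import *
look('b')
from blade import *
blade('b','side',(340,285,425,345),.05)
blade('b','top',(365,140,395,215),.05)"
```

```text
tcp [ 491.7 -162.9   29.6] yaw -180.56 [ 0.6  0.6 -2.5] 0.0292
side 432 nose [ 608.6 -163.8] yaw 0.39 len 80.2 mid [ 566.8 -164.1] w [16.2 16.  14.4 16.2 16. ] zmed 0.05
top 216 nose [ 609.6 -165.6] yaw -3.75 len 67.8 mid [ 580.3 -163.7] w [ 7.8 11.8 13.9 14.   9.8] zmed 0.0504
```

Request:
carry_out --steps '[{"dx": -0.01,"dy": 0,"dz": 0.003,"wx": 0,"wy": 0,"wz": 0},{"dx": -0.015,"dy": 0,"dz": 0.003,"wx": 0,"wy": 0,"wz": 0},{"dx": -0.02,"dy": 0,"dz": 0.003,"wx": 0,"wy": 0,"wz": 0},{"dx": -0.024,"dy": 0,"dz": 0.003,"wx": 0,"wy": 0,"wz": 0},{"dx": -0.028,"dy": 0,"dz": 0.003,"wx": 0,"wy": 0,"wz": 0},{"dx": -0.032,"dy": 0,"dz": 0.003,"wx": 0,"wy": 0,"wz": 0},{"dx": -0.035,"dy": 0,"dz": 0.003,"wx": 0,"wy": 0,"wz": 0},{"dx": -0.035,"dy": 0,"dz": 0.003,"wx": 0,"wy": 0,"wz": 0}]'

```text
time_s: 7.02
tool_pos: [0.4984, -0.163, 0.0291]
tcp_rot: [0.016, 3.142, -0.0]
contact_force: [-0.6, 0.3, -1.9]
gripper_width: 0.0292
gripper_force: 55.2
```

Not in contact yet, so I'll go on in 0.6 mm steps.

Request:
carry_out --steps '[{"dx": -0.003,"dy": 0,"dz": 0,"wx": 0,"wy": 0,"wz": 0},{"dx": -0.005,"dy": 0,"dz": 0,"wx": 0,"wy": 0,"wz": 0},{"dx": -0.006,"dy": 0,"dz": 0,"wx": 0,"wy": 0,"wz": 0},{"dx": -0.007,"dy": 0,"dz": 0,"wx": 0,"wy": 0,"wz": 0},{"dx": -0.008,"dy": 0,"dz": 0,"wx": 0,"wy": 0,"wz": 0},{"dx": -0.008,"dy": 0,"dz": 0,"wx": 0,"wy": 0,"wz": 0},{"dx": -0.008,"dy": 0,"dz": 0,"wx": 0,"wy": 0,"wz": 0},{"dx": -0.008,"dy": 0,"dz": 0,"wx": 0,"wy": 0,"wz": 0}]'

```text
time_s: 7.68
tool_pos: [0.4997, -0.1629, 0.029]
tcp_rot: [-0.016, -3.141, -0.0]
contact_force: [-0.9, 1.2, -1.7]
gripper_width: 0.0295
gripper_force: 55.2
```

Request:
carry_out --steps '[{"dx": -0.002,"dy": 0,"dz": 0,"wx": 0,"wy": 0,"wz": 0},{"dx": -0.004,"dy": 0,"dz": 0,"wx": 0,"wy": 0,"wz": 0},{"dx": -0.005,"dy": 0,"dz": 0,"wx": 0,"wy": 0,"wz": 0},{"dx": -0.006,"dy": 0,"dz": 0,"wx": 0,"wy": 0,"wz": 0},{"dx": -0.007,"dy": 0,"dz": 0,"wx": 0,"wy": 0,"wz": 0},{"dx": -0.008,"dy": 0,"dz": 0,"wx": 0,"wy": 0,"wz": 0},{"dx": -0.008,"dy": 0,"dz": 0,"wx": 0,"wy": 0,"wz": 0},{"dx": -0.008,"dy": 0,"dz": 0,"wx": 0,"wy": 0,"wz": 0}]'

```text
time_s: 8.35
tool_pos: [0.5005, -0.1625, 0.0287]
tcp_rot: [-0.016, -3.139, -0.001]
contact_force: [-6.3, 2.1, -0.8]
gripper_width: 0.0294
gripper_force: 55.3
```

Request:
carry_out --steps '[{"dx": -0.001,"dy": 0.001,"dz": 0,"wx": 0,"wy": 0,"wz": 0},{"dx": -0.002,"dy": 0.002,"dz": 0,"wx": 0,"wy": 0,"wz": 0},{"dx": -0.003,"dy": 0.002,"dz": 0,"wx": 0,"wy": 0,"wz": 0},{"dx": -0.004,"dy": 0.002,"dz": 0,"wx": 0,"wy": 0,"wz": 0},{"dx": -0.005,"dy": 0.002,"dz": 0,"wx": 0,"wy": 0,"wz": 0},{"dx": -0.005,"dy": 0.002,"dz": 0,"wx": 0,"wy": 0,"wz": 0},{"dx": -0.005,"dy": 0.002,"dz": 0,"wx": 0,"wy": 0,"wz": 0},{"dx": -0.005,"dy": 0.002,"dz": 0,"wx": 0,"wy": 0,"wz": 0}]'

```text
time_s: 9.02
tool_pos: [0.5006, -0.1624, 0.0286]
tcp_rot: [-0.017, -3.137, -0.0]
contact_force: [-13.5, 2.3, 3.6]
gripper_width: 0.0294
gripper_force: 55.8
```

```bash
python3 -c "
from look import *
look('c')
from blade import *
blade('c','side',(340,285,425,345),.05)
cv2.imwrite('pics/c.png',cv2.resize(cv2.imread('pics/side_c.png')[270:360,320:490],None,fx=3,fy=3))"
```

```text
tcp [ 500.6 -162.4   28.6] yaw -180.61 [-13.5   2.3   3.6] 0.0294
side 418 nose [ 617.1 -163.4] yaw 0.32 len 80.2 mid [ 575.1 -163.7] w [14.5 16.1 14.4 16.1 14.5] zmed 0.049
```

View pics/c.png

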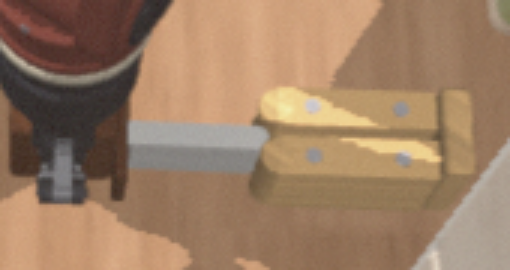

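The blade has jammed: the nose sits between the rounded cheek ends at about (268,140) in the crop, with 13.5 N and no advance. I'll back off, lift, and go to the wide rack.

Request:
carry_out --steps '[{"dx": 0.02,"dy": 0,"dz": 0,"wx": 0,"wy": 0,"wz": 0},{"dx": 0.07,"dy": 0,"dz": -0.01,"wx": 0,"wy": 0,"wz": 0},{"dx": 0.15,"dy": 0,"dz": -0.03,"wx": 0,"wy": 0,"wz": 0},{"dx": 0.23,"dy": 0,"dz": -0.07,"wx": 0,"wy": 0,"wz": 0},{"dx": 0.23,"dy": 0.08,"dz": -0.1,"wx": 0,"wy": 0,"wz": 0},{"dx": 0.23,"dy": 0.2,"dz": -0.1,"wx": 0,"wy": 0,"wz": 0.01},{"dx": 0.22,"dy": 0.35,"dz": -0.1,"wx": 0,"wy": 0,"wz": 0.02},{"dx": 0.2,"dy": 0.5,"dz": -0.1,"wx": 0,"wy": 0,"wz": 0.03}]'

```text
time_s: 9.78
tool_pos: [0.464, -0.0619, 0.0497]
tcp_rot: [0.094, 3.138, -0.001]
contact_force: [0.8, -0.1, -1.9]
gripper_width: 0.0295
gripper_force: 55.2
```

```bash
python3 -c "
from tgt import *
print(get_obs()['tool_pos'],to(505,203.4,48.5,170.3))"
```

```text
[ 0.46400552 -0.06187313  0.04969182] [-1.250e-01  1.336e+00  5.000e-03 -0.000e+00  1.000e-03  7.000e-02]
```

Request:
carry_out --steps '[{"dx": 0,"dy": 0.15,"dz": 0,"wx": 0,"wy": 0,"wz": 0.01},{"dx": 0,"dy": 0.3,"dz": 0,"wx": 0,"wy": 0,"wz": 0.02},{"dx": 0,"dy": 0.45,"dz": 0,"wx": 0,"wy": 0,"wz": 0.03},{"dx": 0,"dy": 0.6,"dz": 0,"wx": 0,"wy": 0,"wz": 0.04},{"dx": 0,"dy": 0.75,"dz": 0,"wx": 0,"wy": 0,"wz": 0.05},{"dx": -0.02,"dy": 0.87,"dz": 0,"wx": 0,"wy": 0,"wz": 0.06},{"dx": -0.04,"dy": 0.95,"dz": 0,"wx": 0,"wy": 0,"wz": 0.07},{"dx": -0.04,"dy": 1.0,"dz": 0,"wx": 0,"wy": 0,"wz": 0.07}]'

```text
time_s: 10.45
tool_pos: [0.484, 0.1387, 0.0495]
tcp_rot: [0.261, 3.129, 0.001]
contact_force: [-0.7, -1.1, -1.9]
gripper_width: 0.0295
gripper_force: 55.2
```

```bash
python3 -c "
from tgt import *
print(get_obs()['tool_pos'],to(505,203.4,33,170.3))"
```

```text
[0.4839938  0.13874943 0.04947846] [-0.05   0.336  0.083  0.     0.001  0.002]
```

Request:
carry_out --steps '[{"dx": 0,"dy": 0.1,"dz": 0,"wx": 0,"wy": 0,"wz": 0},{"dx": -0.02,"dy": 0.2,"dz": 0,"wx": 0,"wy": 0,"wz": 0},{"dx": -0.04,"dy": 0.28,"dz": 0,"wx": 0,"wy": 0,"wz": 0.002},{"dx": -0.05,"dy": 0.325,"dz": 0.03,"wx": 0,"wy": 0,"wz": 0.002},{"dx": -0.05,"dy": 0.325,"dz": 0.06,"wx": 0,"wy": 0,"wz": 0.002},{"dx": -0.05,"dy": 0.325,"dz": 0.083,"wx": 0,"wy": 0,"wz": 0.002},{"dx": -0.05,"dy": 0.325,"dz": 0.083,"wx": 0,"wy": 0,"wz": 0.002},{"dx": -0.05,"dy": 0.325,"dz": 0.083,"wx": 0,"wy": 0,"wz": 0.002}]'

```text
time_s: 11.12
tool_pos: [0.503, 0.1985, 0.0318]
tcp_rot: [-0.269, -3.129, 0.001]
contact_force: [0.6, -0.0, -3.1]
gripper_width: 0.0292
gripper_force: 55.2
```

```bash
python3 -c "
from look import *
look('d')
from blade import *
blade('d','side',(320,100,440,200),.0535)
blade('d','top',(190,120,260,230),.0535)
a=cv2.imread('pics/side_d.png')[90:240,270:500];b=cv2.imread('pics/top_d.png')[60:260,150:380]
cv2.imwrite('pics/d.png',np.vstack([cv2.resize(x,None,fx=1.5,fy=1.5) for x in(a,b)]))"
```

```text
tcp [503.  198.5  31.8] yaw -189.81 [ 0.6 -0.  -3.1] 0.0292
side 302 nose [617.8 176.8] yaw -10.04 len 80.9 mid [577.4 183.9] w [18.7 15.7 19.1 17.2 16.4] zmed 0.0521
top 283 nose [618.2 176.7] yaw -9.44 len 79.6 mid [581.5 182.8] w [12.9 14.9 15.5 14.9 14.3] zmed 0.0528
```

View pics/d.png

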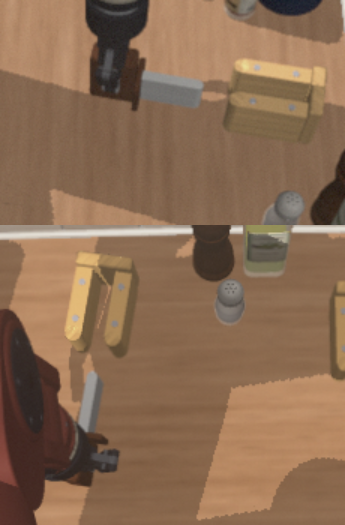

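The blade points at the wide slot, about 34 mm short of it and 7 mm too far towards −y. In the lower crop the nose is at (97,375) and the mouth at (97,340). I'll shift, lower and enter partway.

Request:
carry_out --steps '[{"dx": 0,"dy": 0.02,"dz": 0,"wx": 0,"wy": 0,"wz": 0},{"dx": 0,"dy": 0.036,"dz": 0.007,"wx": 0,"wy": 0,"wz": 0},{"dx": 0,"dy": 0.036,"dz": 0.014,"wx": 0,"wy": 0,"wz": 0},{"dx": -0.04,"dy": 0.036,"dz": 0.014,"wx": 0,"wy": 0,"wz": 0},{"dx": -0.08,"dy": 0.036,"dz": 0.014,"wx": 0,"wy": 0,"wz": 0},{"dx": -0.12,"dy": 0.036,"dz": 0.014,"wx": 0,"wy": 0,"wz": 0},{"dx": -0.14,"dy": 0.036,"dz": 0.014,"wx": 0,"wy": 0,"wz": 0},{"dx": -0.14,"dy": 0.036,"dz": 0.014,"wx": 0,"wy": 0,"wz": 0}]'

```text
time_s: 11.88
tool_pos: [0.5337, 0.2013, 0.0297]
tcp_rot: [0.269, 3.13, -0.0]
contact_force: [-0.9, 0.1, -2.9]
gripper_width: 0.0294
gripper_force: 55.2
```

```bash
python3 -c "
from look import *
look('e')
from blade import *
blade('e','side',(320,100,460,200),.05)
blade('e','top',(190,120,260,230),.05)"
```

```text
tcp [533.7 201.3  29.7] yaw 170.19 [-0.9  0.1 -2.9] 0.0294
side 328 nose [649.3 180.4] yaw -9.34 len 81.7 mid [608.1 187.2] w [18.1 19.2 16.5 19.9 18.8] zmed 0.05
top 283 nose [647.3 180.1] yaw -8.8 len 78.2 mid [611.3 185.6] w [13.  15.6 15.  15.7 14.7] zmed 0.05
```

Request:
carry_out --steps '[{"dx": -0.04,"dy": -0.004,"dz": 0.003,"wx": 0,"wy": 0,"wz": 0},{"dx": -0.1,"dy": -0.004,"dz": 0.003,"wx": 0,"wy": 0,"wz": 0},{"dx": -0.16,"dy": -0.004,"dz": 0.003,"wx": 0,"wy": 0,"wz": 0},{"dx": -0.22,"dy": -0.004,"dz": 0.003,"wx": 0,"wy": 0,"wz": 0},{"dx": -0.28,"dy": -0.004,"dz": 0.003,"wx": 0,"wy": 0,"wz": 0},{"dx": -0.33,"dy": -0.004,"dz": 0.003,"wx": 0,"wy": 0,"wz": 0},{"dx": -0.37,"dy": -0.004,"dz": 0.003,"wx": 0,"wy": 0,"wz": 0},{"dx": -0.38,"dy": -0.004,"dz": 0.003,"wx": 0,"wy": 0,"wz": 0}]'

```text
time_s: 12.65
tool_pos: [0.6084, 0.1876, 0.029]
tcp_rot: [0.268, 3.129, -0.0]
contact_force: [0.6, 0.3, -1.7]
gripper_width: 0.0295
gripper_force: 55.2
```

Request:
carry_out --steps '[{"dx": -0.006,"dy": 0,"dz": 0.001,"wx": 0,"wy": 0,"wz": 0},{"dx": -0.011,"dy": 0,"dz": 0.002,"wx": 0,"wy": 0,"wz": 0},{"dx": -0.015,"dy": 0,"dz": 0.003,"wx": 0,"wy": 0,"wz": 0},{"dx": -0.018,"dy": 0,"dz": 0.003,"wx": 0,"wy": 0,"wz": 0},{"dx": -0.021,"dy": 0,"dz": 0.003,"wx": 0,"wy": 0,"wz": 0},{"dx": -0.024,"dy": 0,"dz": 0.003,"wx": 0,"wy": 0,"wz": 0},{"dx": -0.026,"dy": 0,"dz": 0.003,"wx": 0,"wy": 0,"wz": 0},{"dx": -0.026,"dy": 0,"dz": 0.003,"wx": 0,"wy": 0,"wz": 0}]'

```text
time_s: 13.32
tool_pos: [0.6124, 0.1872, 0.0285]
tcp_rot: [0.267, 3.13, -0.0]
contact_force: [-0.3, -0.3, -2.3]
gripper_width: 0.029
gripper_force: 55.2
```

Request:
carry_out --steps '[{"dx": -0.003,"dy": 0,"dz": 0,"wx": 0,"wy": 0,"wz": 0},{"dx": -0.006,"dy": 0,"dz": 0.001,"wx": 0,"wy": 0,"wz": 0},{"dx": -0.008,"dy": 0,"dz": 0.001,"wx": 0,"wy": 0,"wz": 0},{"dx": -0.01,"dy": 0,"dz": 0.002,"wx": 0,"wy": 0,"wz": 0},{"dx": -0.011,"dy": 0,"dz": 0.002,"wx": 0,"wy": 0,"wz": 0},{"dx": -0.012,"dy": 0,"dz": 0.002,"wx": 0,"wy": 0,"wz": 0},{"dx": -0.012,"dy": 0,"dz": 0.002,"wx": 0,"wy": 0,"wz": 0},{"dx": -0.012,"dy": 0,"dz": 0.002,"wx": 0,"wy": 0,"wz": 0}]'

```text
time_s: 13.98
tool_pos: [0.6148, 0.1868, 0.0282]
tcp_rot: [0.267, 3.13, -0.0]
contact_force: [-0.2, -0.4, -0.4]
gripper_width: 0.0295
gripper_force: 55.5
```

Request:
carry_out --steps '[{"dx": -0.001,"dy": 0,"dz": 0,"wx": 0,"wy": 0,"wz": 0},{"dx": -0.002,"dy": 0,"dz": 0,"wx": 0,"wy": 0,"wz": 0},{"dx": -0.003,"dy": 0,"dz": 0.001,"wx": 0,"wy": 0,"wz": 0},{"dx": -0.004,"dy": 0,"dz": 0.001,"wx": 0,"wy": 0,"wz": 0},{"dx": -0.005,"dy": 0,"dz": 0.002,"wx": 0,"wy": 0,"wz": 0},{"dx": -0.005,"dy": 0,"dz": 0.002,"wx": 0,"wy": 0,"wz": 0},{"dx": -0.005,"dy": 0,"dz": 0.002,"wx": 0,"wy": 0,"wz": 0},{"dx": -0.005,"dy": 0,"dz": 0.002,"wx": 0,"wy": 0,"wz": 0}]'

```text
time_s: 14.65
tool_pos: [0.6156, 0.1867, 0.0281]
tcp_rot: [0.267, 3.13, -0.0]
contact_force: [-5.1, 0.4, 6.3]
gripper_width: 0.0295
gripper_force: 56.2
```

Request:
carry_out --steps '[{"dx": 0,"dy": 0,"dz": -0.001,"wx": 0,"wy": 0,"wz": 0},{"dx": -0.001,"dy": 0,"dz": -0.001,"wx": 0,"wy": 0,"wz": 0},{"dx": -0.002,"dy": 0,"dz": -0.001,"wx": 0,"wy": 0,"wz": 0},{"dx": -0.003,"dy": 0,"dz": -0.001,"wx": 0,"wy": 0,"wz": 0},{"dx": -0.004,"dy": 0,"dz": -0.001,"wx": 0,"wy": 0,"wz": 0},{"dx": -0.004,"dy": 0,"dz": -0.001,"wx": 0,"wy": 0,"wz": 0},{"dx": -0.004,"dy": 0,"dz": -0.001,"wx": 0,"wy": 0,"wz": 0},{"dx": -0.004,"dy": 0,"dz": -0.001,"wx": 0,"wy": 0,"wz": 0}]'

```text
time_s: 15.32
tool_pos: [0.6162, 0.1866, 0.0281]
tcp_rot: [-0.267, -3.13, -0.0]
contact_force: [-6.5, 0.5, 6.1]
gripper_width: 0.0296
gripper_force: 56.1
```

```bash
python3 -c "
from look import *
look('f')
a=cv2.imread('pics/side_f.png')[100:220,340:500];b=cv2.imread('pics/top_f.png')[60:200,170:330]
cv2.imwrite('pics/f.png',np.vstack([cv2.resize(x,None,fx=2.2,fy=2.2) for x in(a,b)]))"
```

```text
tcp [616.2 186.6  28.1] yaw -189.76 [-6.5  0.5  6.1] 0.0296
```

View pics/f.png

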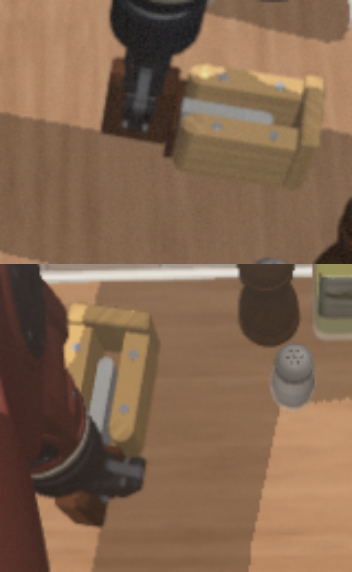

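The blade is in the wide slot and the collar is at or very near the front at about (180,110). The force may still be floor friction, so I'll unload z and press a little further.

Request:
carry_out --steps '[{"dx": 0,"dy": 0,"dz": -0.003,"wx": 0,"wy": 0,"wz": 0},{"dx": -0.002,"dy": 0,"dz": -0.004,"wx": 0,"wy": 0,"wz": 0},{"dx": -0.004,"dy": 0,"dz": -0.004,"wx": 0,"wy": 0,"wz": 0},{"dx": -0.006,"dy": 0,"dz": -0.004,"wx": 0,"wy": 0,"wz": 0},{"dx": -0.007,"dy": 0,"dz": -0.004,"wx": 0,"wy": 0,"wz": 0},{"dx": -0.007,"dy": 0,"dz": -0.004,"wx": 0,"wy": 0,"wz": 0},{"dx": -0.007,"dy": 0,"dz": -0.004,"wx": 0,"wy": 0,"wz": 0},{"dx": -0.007,"dy": 0,"dz": -0.004,"wx": 0,"wy": 0,"wz": 0}]'

```text
time_s: 16.08
tool_pos: [0.6163, 0.1865, 0.0282]
tcp_rot: [-0.266, -3.127, 0.0]
contact_force: [-10.8, 1.8, 4.7]
gripper_width: 0.0296
gripper_force: 56.2
```

The collar is against the rack. I'll relax the push, open and retreat.

Request:
carry_out --steps '[{"dx": 0.003,"dy": 0,"dz": -0.001,"wx": 0,"wy": 0,"wz": 0},{"dx": 0.005,"dy": 0,"dz": -0.002,"wx": 0,"wy": 0,"wz": 0},{"dx": 0.006,"dy": 0,"dz": -0.002,"wx": 0,"wy": 0,"wz": 0},{"dx": 0.006,"dy": 0,"dz": -0.002,"wx": 0,"wy": 0,"wz": 0},{"dx": 0.006,"dy": 0,"dz": -0.002,"wx": 0,"wy": 0,"wz": 0},{"dx": 0.006,"dy": 0,"dz": -0.002,"wx": 0,"wy": 0,"wz": 0},{"dx": 0.006,"dy": 0,"dz": -0.002,"wx": 0,"wy": 0,"wz": 0},{"dx": 0.006,"dy": 0,"dz": -0.002,"wx": 0,"wy": 0,"wz": 0}]'

```text
time_s: 16.75
tool_pos: [0.6163, 0.1864, 0.0287]
tcp_rot: [-0.267, -3.129, 0.0]
contact_force: [-3.9, 0.7, -4.6]
gripper_width: 0.029
gripper_force: 55.0
```

Request:
carry_out --steps '[{"dx": 0,"dy": 0,"dz": 0,"wx": 0,"wy": 0,"wz": 0},{"dx": 0,"dy": 0,"dz": 0,"wx": 0,"wy": 0,"wz": 0},{"dx": 0,"dy": 0,"dz": 0,"wx": 0,"wy": 0,"wz": 0},{"dx": 0,"dy": 0,"dz": 0,"wx": 0,"wy": 0,"wz": 0},{"dx": 0,"dy": 0,"dz": 0,"wx": 0,"wy": 0,"wz": 0},{"dx": 0,"dy": 0,"dz": 0,"wx": 0,"wy": 0,"wz": 0},{"dx": 0,"dy": 0,"dz": 0,"wx": 0,"wy": 0,"wz": 0},{"dx": 0,"dy": 0,"dz": 0,"wx": 0,"wy": 0,"wz": 0}]' --fingers 1

```text
time_s: 17.42
tool_pos: [0.6167, 0.1864, 0.0291]
tcp_rot: [0.267, 3.13, -0.0]
contact_force: [-0.2, 0.0, 0.1]
gripper_width: 0.0851
gripper_force: 0.0
```

Request:
carry_out --steps '[{"dx": 0,"dy": 0,"dz": -0.05,"wx": 0,"wy": 0,"wz": 0},{"dx": 0,"dy": 0,"dz": -0.15,"wx": 0,"wy": 0,"wz": 0},{"dx": 0,"dy": 0,"dz": -0.3,"wx": 0,"wy": 0,"wz": 0},{"dx": 0,"dy": 0,"dz": -0.45,"wx": 0,"wy": 0,"wz": 0},{"dx": 0,"dy": 0,"dz": -0.6,"wx": 0,"wy": 0,"wz": 0},{"dx": 0.2,"dy": 0,"dz": -0.7,"wx": 0,"wy": 0,"wz": 0},{"dx": 0.4,"dy": 0,"dz": -0.7,"wx": 0,"wy": 0,"wz": 0},{"dx": 0.5,"dy": 0,"dz": -0.7,"wx": 0,"wy": 0,"wz": 0}]'

```text
time_s: 18.08
tool_pos: [0.5161, 0.2042, 0.1713]
tcp_rot: [0.266, 3.129, 0.001]
contact_force: [-0.8, -0.4, -0.1]
gripper_width: 0.0855
gripper_force: 0.0
```

```bash
python3 -c "
from look import *
look('g')
from blade import *
blade('g','side',(380,100,490,200),.0495)
n='side';p=cv2.imread('pics/side_g.png');d=np.load('side_g.npy');c=get_calibration(n)
v,u=np.nonzero(top_mask(c,p,d,(340,80,440,210),.084,.005,((0,0,0),(180,255,255))));X=plane(c,np.c_[u,v],.084)*1000;print('handle',X.mean(0),len(X),cv2.minAreaRect(X.astype(np.float32)))
a=p[80:220,330:510];b=cv2.imread('pics/top_g.png')[60:200,150:330]
cv2.imwrite('pics/g.png',np.vstack([cv2.resize(x,None,fx=2,fy=2) for x in(a,b)]))"
```

```text
tcp [516.1 204.2 171.3] yaw 170.27 [-0.8 -0.4 -0.1] 0.0855
side 238 nose [730.1 169.1] yaw -7.74 len 80.0 mid [687.8 174.9] w [16.5 11.8 12.5 12.1 11.5] zmed 0.049
handle [615.23201065 184.8579924 ] 421 ((614.9240112304688, 183.97708129882812), (33.026893615722656, 59.45649337768555), 80.76287841796875)
```

View pics/g.png

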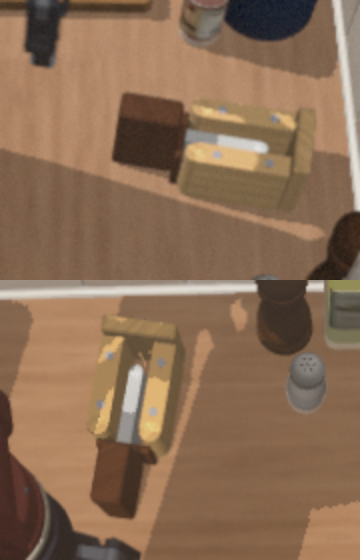

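The gauge stands with its blade fully in the wide slot and its collar against the cheeks at about (183,140). The gripper is clear.

```bash
python3 -c "
from station import *
print(finish_job())"
```

```text
the job is handed in; nothing more can be done
None
```

The job is done and handed in: the blade jammed at the narrow slot's mouth under a push of about 13 N, and the gauge now stands in the wide slot with its collar up against the rack's front and the gripper clear.

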